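Set the drying unit's door ajar on its stay

TASK

The handpieces in the drying unit are still damp. Draw the unit's door open and drop the green-marked hole of its stay fully over the peg on the ledge, so that the stay holds the door ajar; then let go. Disturb nothing else on the trolley.

Things in the scene. Friction and masses are not known exactly. Their poses are not given: they have to be found in the camera images.
- drying_unit: The white drying unit with its tinted door, 300 mm wide; origin under its middle, on the trolley top. x from its front to its back, y to its left (seen from the front), z up. Its ledge (flat top of the chamber) is at z = 130 mm, front edge at x = -105 mm. A control head overhangs the ledge from x = -37 mm backwards, underside at z = 255 mm, top at 325 mm.
- slot_mid (a point): Middle of the peg's slot, 9 mm above the unit's ledge (bar's mid-height when level); unit's axes, at x -83, y -65 mm in the unit. The steel peg (7 mm thick, flat bevelled top 19 mm above the ledge, 12 mm above a level bar's underside) is clamped on the slot's line x = 0 here, but anywhere within 8 mm either way along y: its exact place is not measured, it must be seen or felt for.
- door_hinge (a point): On the upright hinge line of the unit's door (left end of the door), at bar height. In slot_mid's axes it lies at x = -30, y = +200 mm. Same axes.
- stay_pivot (a point): Pivot of the stay on top of the door, 130 mm from the hinge line along the door, at bar height (139 mm above the trolley top). Moves with the door.
- stay_knob (a point): Centre of the black upright round knob at the stay's free end: 14 mm thick, 24 mm tall (12 mm up and down from here), 185 mm from the pivot along the bar; it stands 23 mm above the bar's middle plane. The way to move the stay and, through it, the door. Steel bar: 24 mm wide, 4 mm thick. Axes: x along the bar from pivot to knob, z up.
- vent_hole (a point): Centre of the green-marked hole of the stay (second from the knob), 9.5 mm wide, 129 mm from the pivot along the bar, mid-thickness. The other holes lie 85, 107 and 151 mm from the pivot. Axes as stay_knob.
- unit_door (a joint): Door angle, rad: 0 shut, grows as the door swings out towards the robot (up to 1.05). Moves easily, stays where it is left. With the green-marked hole on the peg it is 0.45 to 0.59.
- stay_swivel (a joint): Angle of the stay about its upright pivot, rad: 0 when the bar points along the door away from the hinge, grows as the knob swings back over the ledge. Moves easily. At the start the bar lies in front of the peg.
- stay_bar (a joint): Lift of the stay about its pivot, rad: 0 when the bar lies level at its stop (7 mm above the ledge), grows as the knob is raised (up to 0.5). It falls back under its own weight (90 to 140 g). About 0.09 when the bar rests on the peg's top beside the green-marked hole; 0 when fully down. With the door nearly shut, only 0.2 or more (knob raised 40 mm) carries the bar over the peg.
- cotton_jar: Bystander: glass jar with steel lid, 72 mm across, 96 mm tall; origin at its underside.
- sharps_pot: Bystander: yellow pot with red lid, 64 mm across, 78 mm tall; origin at its underside.
- gauze_packet: Bystander: flat white and green carton 86 x 85 x 19 mm; origin at its underside.
- steel_bowl: Bystander: steel bowl 89 mm across, 56 mm tall; origin at its underside.
- contra_angle: Bystander: dental handpiece lying down, 114 x 26 x 17 mm; origin at its underside.

How it is judged:
At the end, for the whole second after the job is handed in: The stay lies fully down (lift under 0.03 rad) with its green-marked hole over the peg: hole centre within 3 mm of the slot's line and 10 mm of its middle along it; the door stands still, 0.42 to 0.62 rad open (value of joint stay_bar below 0.03 rad and x of vent_hole in the frame of slot_mid between -0.003 and 0.003 m and y of vent_hole in the frame of slot_mid between -0.01 and 0.01 m and value of joint unit_door between 0.42 and 0.62 rad and velocity of joint unit_door between -0.05 and 0.05 rad/s); the robot touches nothing.
It fails at once if a bystander was shifted by more than 20 mm (distance of any of cotton_jar, sharps_pot, gauze_packet, steel_bowl, contra_angle from where it was at the start of the episode above 0.02 m).
It also fails if it takes over 58 s, if anything falls off the work surface, if the arm or the gripper's body presses on something with over 40 N, if the wrist force passes 120 N, or if a joint passes its speed limit or range.

ROBOT

A 6-joint arm with a two-finger parallel gripper is mounted at the origin on a cart in front of the work surface, level with it; the furniture and walls round the work are solid. World frame = base frame: x ahead of the robot, y to its left, z up, the work surface at z = 0. Lengths are in m, angles in rad, forces in N, time in s.
With the tool pointing down it reaches from about 0.375 to 0.925 m from the base axis. Payload 5.7 kg.
Tool frame: the origin (TCP) lies on the centre line of the jaws, within the pads' length; the fingertips stand ahead of it and the grasp point (between the pads) lies 6 mm ahead of it (manip.tip_extent is the y of the fingertips in the tool frame, in m); y points along the fingers, x is the direction in which the jaws open and shut, and the axes are right-handed (so a half turn about y gives the same grasp; the last joint's range is limited). The gripper opens to 88 mm and grips with 3 to 60 N. Pads are 20 mm wide; open, the fingers measure 115 mm over their backs; the gripper's body (75 mm by 178 mm) begins 61 mm behind the grasp point.
Start: joints at [-1.236, 0.359, 1.51, -0, 1.272, -0.115], TCP at [0.261, -0.54, 0.248] pointing down, gripper open.
Joint ranges: [-2.97, 2.97], [-1.01, 2.36], [0.21, 2.38], [-0.96, 4.11], [0.2, 2.71], [-2.98, 2.98]. Speed limits (rad/s): [2.39, 2.39, 3.14, 3.14, 3.14, 3.14].

INTERFACE

Orientations are given as a rotation vector (axis times angle).
In Python, from cell import manip gives the robot as it stands.
- The arm moves only by the shell command python3 -m inch 'ROWS'. ROWS is JSON, a list of rows, each a list of 7 numbers: the finger opening in m, from 0 to 0.0878, then the shift along the world's x, y, z in m, then the turn, a rotation vector about the world's x, y, z in degrees. In form: [[hand, dx, dy, dz, wx, wy, wz], ...]. A call has 1 to 10 rows; each row shifts and turns the commanded pose from where the row before left it; what a row does not reach is not made up. A row lasts 1/12 s, in which the tool goes at most 41.7 mm and 7.16 degrees, less where a joint would pass 70% of its speed; a pose out of reach is approached as far as the arm can. A call is refused whole if a number of a shift passes 0.0417 or a number of a turn 7.16, either way. A call with a gripper value outside its range is refused whole. The fingers move at their own pace and stop on an object; the grip force is fixed at half the most. Time passes only in rows, so rows that do not move let the fingers close. It gives the time, the measured TCP pose, the force and the opening at its end, in the units of the state.
- manip.state(): the state, without advancing time (a new reading comes with each control period).
- manip.camera(name): name is "scene" or "top" or "wrist"; returns (picture, depth): 420x560x3 uint8, red, green, blue; 420x560 float32, m along the optical axis (not along the pixel's ray), 0 where there is no reading.
- manip.get_calibration(name): a dict with "mtx" (3x3 intrinsics, pixels), "rvec" (rotation vector, rad) and "tvec" (3), from world to camera coordinates, as OpenCV has them. Camera axes: x right, y down, z forward; pixel columns grow to the right and rows downward; lengths in m; the calibration is good to about 2 mm. A picture is of the moment at which its call begins: read the wrist's pose just before it. get_calibration takes no time and is no camera call; for the wrist camera it gives the pose at the moment of the call.
- manip.finish_job(): hands the job in, once; it reports no verdict.
Trained networks look in the newest picture that a camera, given by its name, has taken for a name from the list of things; names that differ only in an ending like _2 or _b are one class to them, and where a whole thing is asked for, a point or a joint stands for the part that bears it (a point fixed in the world has none). Each returns a list of dicts, best first, with "p" (0 to 1); they miss things now and then, are a little off and sometimes report something else, mostly with a low value. They report only what shows in the picture. A call takes as long as a camera call.
- manip.trace(thing, camera): "mask" (420x560 bool, what is visible of it) and "rect" ([left, top, right, bottom] as shares, 0 to 1, of the picture: columns of its width, rows of its height, round what is visible of it).
- manip.mark_of(thing, camera): "position" ([column, row] as shares, 0 to 1, of the picture: columns of its width, rows of its height: a listed point, or the origin of a listed thing).
The state is a dict: "time": time; "q": joint angles; "qvel": joint speeds; "tau": joint torques, N m; "position": TCP position; "ee_rot": TCP orientation; "ft_force": force on the tool from outside, world axes, zero at the start; "ft_torque": the same for the moment, N m; "finger_gap": finger opening in m.
Only numpy, scipy, OpenCV 4.12 (cv2) and the standard library are available. Lean on these libraries where they do the work, as an engineer would, in place of code of your own. Each camera call takes 0.05 s, during which the arm holds its last target.

## Working session

There is one attempt and no reset: what is moved stays moved. The work goes in short steps, Python scripts to look and compute and a shell command to move; the robot and the scene stay as the last step left them, time stands still between calls to the robot, and variables do not carry over. Pictures are saved under pics/ and viewed, and the job is handed in when it is done.

```bash
ls; mkdir -p pics
cat > h.py <<'E'
import numpy as np, cv2
from cell import manip
def cal(n):
    c=manip.get_calibration(n); R,_=cv2.Rodrigues(np.array(c["rvec"],float)); return np.array(c["mtx"],float),R,np.array(c["tvec"],float).ravel()
def shot(n,f):
    K=cal(n); im,d=manip.camera(n); cv2.imwrite("pics/"+f,im[:,:,::-1]); return im,d,K
def px2w(K,u,v,depth):
    M,R,t=K; p=np.linalg.inv(M)@np.array([u,v,1.])*depth; return R.T@(p-t)
def px2z(K,u,v,z):
    M,R,t=K; r=R.T@(np.linalg.inv(M)@np.array([u,v,1.])); o=-R.T@t; return o+r*(z-o[2])/r[2]
def w2px(K,p):
    M,R,t=K; q=M@(R@np.asarray(p,float)+t); return q[:2]/q[2]
E
python3 - <<'E'
from h import *
s=manip.state(); print(s["time"],s["position"],s["ee_rot"],manip.tip_extent)
for n in("scene","top"):
    im,d,K=shot(n,n+"0.png")
    M,R,t=K; print(n,-R.T@t,R[2],M[0,0])
    for th in("stay_knob","vent_hole","stay_pivot","door_hinge","slot_mid","drying_unit"):
        r=manip.mark_of(th,n)
        for x in r[:2]:
            u,v=x["position"][0]*560,x["position"][1]*420
            z={"stay_knob":.162,"drying_unit":0}.get(th,.139)
            print(th,round(x["p"],2),round(u),round(v),px2z(K,u,v,z).round(4), px2w(K,u,v,d[min(419,int(v)),min(559,int(u))]).round(3))
print(manip.state()["time"])
E
```

```text
pics
0.0 [ 0.26065419 -0.53969761  0.24681627] [-1.38786166  0.87284731 -0.87046576] 0.025
scene [-0.06845517  0.65199553  0.75390074] [ 0.55610752 -0.61635751 -0.5575373 ] 413.75893622434324
vent_hole 0.86 324 181 [ 0.5383 -0.2262  0.139 ] [ 0.542 -0.232  0.135]
stay_pivot 0.79 291 201 [ 0.5431 -0.0821  0.139 ] [ 0.545 -0.085  0.137]
door_hinge 0.95 254 214 [0.5761 0.0285 0.139 ] [0.589 0.016 0.126]
slot_mid 0.65 293 179 [ 0.6154 -0.1785  0.139 ] [ 0.629 -0.195  0.127]
drying_unit 0.6 259 222 [ 0.6802 -0.09    0.    ] [0.566 0.023 0.115]
drying_unit 0.27 202 333 [0.4773 0.3068 0.    ] [0.454 0.322 0.033]
top [ 0.44583966 -0.03102594  1.3812622 ] [ 0.09406291  0.02034753 -0.9953583 ] 509.9846742809239
stay_knob 0.81 394 214 [ 0.5576 -0.281   0.162 ] [ 0.556 -0.278  0.176]
stay_knob 0.44 266 204 [0.5759 0.0261 0.162 ] [0.591 0.033 0.019]
vent_hole 0.67 373 216 [ 0.5547 -0.2345  0.139 ] [ 0.555 -0.234  0.141]
stay_pivot 0.74 316 215 [ 0.5544 -0.0951  0.139 ] [ 0.554 -0.095  0.146]
door_hinge 0.69 269 201 [0.5871 0.0207 0.139 ] [0.588 0.021 0.13 ]
slot_mid 0.72 346 195 [ 0.6053 -0.1686  0.139 ] [ 0.605 -0.168  0.143]
drying_unit 0.56 317 170 [ 0.6896 -0.1041  0.    ] [ 0.666 -0.097  0.132]
0.7
```

View pics/scene0.png

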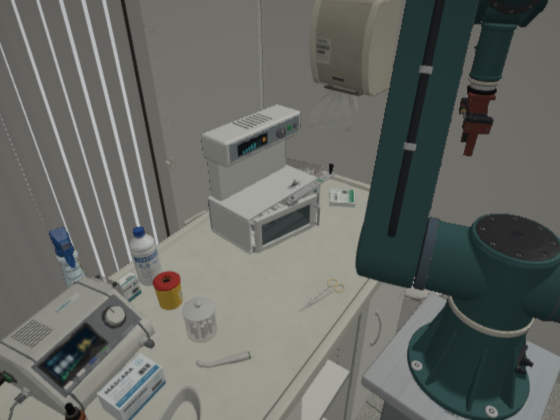

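View pics/top0.png

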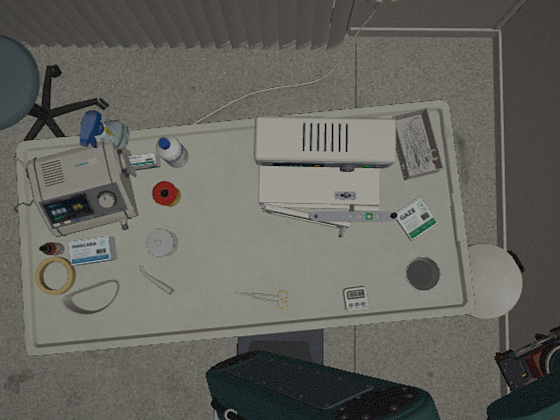

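Run:
```python
import cv2
a=cv2.imread("pics/scene0.png")[130:250,230:380]; cv2.imwrite("pics/s0z.png",cv2.resize(a,None,fx=5,fy=5,interpolation=3))
a=cv2.imread("pics/top0.png")[170:240,250:410]; cv2.imwrite("pics/t0z.png",cv2.resize(a,None,fx=5,fy=5,interpolation=3))
```

```text
(no output)
```

View pics/s0z.png

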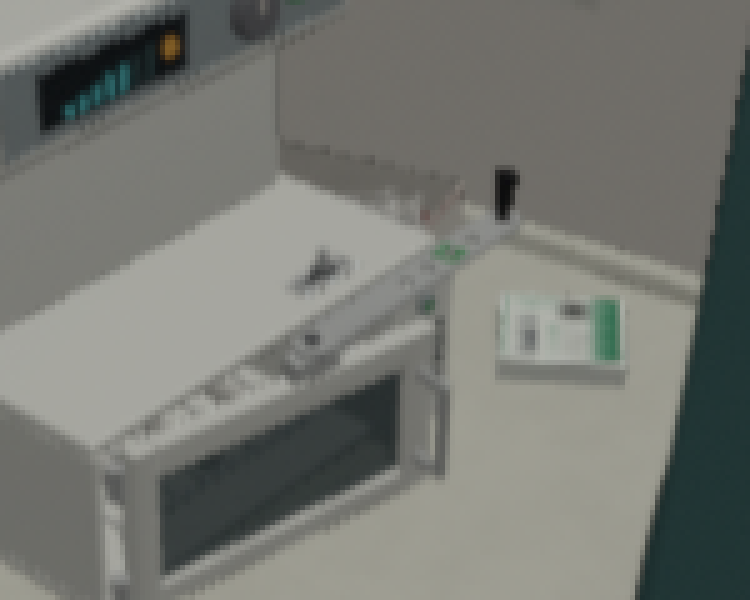

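View pics/t0z.png

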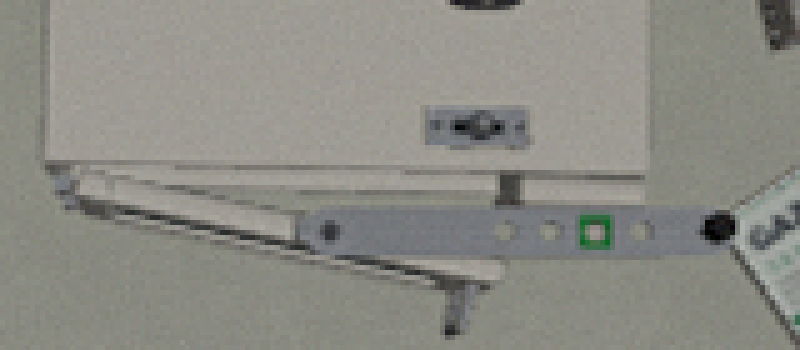

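```bash
cat > fit.py <<'E'
from h import *
from scipy.optimize import least_squares
def rot(a): c,s=np.cos(a),np.sin(a); return np.array([[c,-s],[s,c]])
# unit-frame kin in slot frame
H=np.array([-.030,.200])
def door(th): return np.array([-np.sin(th),-np.cos(th)])
def pts(x):
    S=x[:2]; R=rot(x[2]); th,s=x[3],x[4]
    P=H+.13*door(th); b=door(th-s)
    return S,R,P,b
E
python3 - <<'E'
from fit import *
s=manip.state(); R,_=cv2.Rodrigues(np.array(s["ee_rot"])); print(R.round(3))
K=cal("top"); 
def z(u,v): return np.array([250+(u+.5)/5-.5,170+(v+.5)/5-.5])
hol={.085:(505,230),.107:(551,230),.129:(596,232),.151:(642,231),0.:(330,231)}
def res(x):
    S,R,P,b=pts(x); r=[]
    for L,o in hol.items():
        w=S+R@(P+L*b); r.append(w2px(K,[*w,.141 if L else .143])-z(*o))
    w=S+R@(P+.185*b); r.append(w2px(K,[*w,.170])-z(718,227))
    for (ux,uy),o in (((-.105,.150),(48,160)),((-.105,-.150),(648,172))):
        w=S+R@(np.array([ux,uy])-[-.083,-.065]); r.append(w2px(K,[*w,.13])-z(*o))
    r.append(w2px(K,[*S,.134])-z(478,126))
    return np.concatenate(r)
f=least_squares(res,[.605,-.168,0,.2,.2],loss="soft_l1")
print(f.x.round(4)); print(res(f.x).reshape(-1,2).round(2))
S,Rm,P,b=pts(f.x); print("pivot",S+Rm@P,"knob",S+Rm@(P+.185*b),"hinge",S+Rm@H)
Ks=cal("scene")
for p in ([*S,.134],[*(S+Rm@(P+.185*b)),.174],[*(S+Rm@P),.141]): print(w2px(Ks,p).round(1))
E
```

```text
[[ 0.435  0.     0.901]
 [-0.901 -0.     0.435]
 [ 0.    -1.     0.   ]]
[ 0.6066 -0.1677 -0.0062  0.1922  0.2129]
[[-0.04  0.21]
 [-0.18  0.22]
 [-0.11 -0.16]
 [-0.23  0.05]
 [ 0.05 -0.11]
 [ 1.06 -0.16]
 [-1.37  0.03]
 [ 0.48  0.25]
 [ 0.11 -0.36]]
pivot [ 0.55219809 -0.09497657] knob [ 0.55487844 -0.27995715] hinge [0.57781711 0.03247407]
[293.3 182.9]
[330.6 162.8]
[291.6 197.2]
```

```bash
cat > plan.py <<'E'
from fit import *
from scipy.spatial.transform import Rotation as Ro
X=np.array([0.6066,-0.1677,-0.0062,0.1922,0.2129])
PITCH=30
def R0(p=PITCH,yaw=0):
    p=np.radians(p); y=np.array([np.cos(p),0,-np.sin(p)]); x=np.array([0,-1.,0]); return Ro.from_euler("z",yaw,degrees=True)*Ro.from_matrix(np.c_[x,y,np.cross(x,y)])
def knob(th,s,lam,up=.003,X=X):
    S=X[:2];Rm=rot(X[2]);P=H+.13*door(th);b=door(th-s)
    h=.023+up
    p=S+Rm@(P+b*(.185*np.cos(lam)-h*np.sin(lam))); z=.139+.185*np.sin(lam)+h*np.cos(lam)
    bw=Rm@b; w=np.array([bw[1],-bw[0],0])*lam
    return np.array([*p,z]),Ro.from_rotvec(w)
def tgt(th,s,lam,up=.003,back=0,X=X,p=PITCH,yaw=0):
    k,L=knob(th,s,lam,up,X); R=L*R0(p,yaw); a=R.as_matrix()[:,1]
    return k-a*(.006+back),R
def ikslot(px,py):  # hole at slot frame point -> th,s
    from scipy.optimize import fsolve
    f=lambda q:H+.13*door(q[0])+.129*door(q[0]-q[1])-[px,py]
    return fsolve(f,[.52,1.35])
def delta(T):
    s=manip.state(); R=Ro.from_rotvec(s["ee_rot"]); 
    d=T[0]-np.array(s["position"]); r=(T[1]*R.inv()).as_rotvec(degrees=True)
    print("d mm",(d*1000).round(1),"rot deg",r.round(2),"t",round(s["time"],2),"F",np.array(s["ft_force"]).round(1),"gap",round(s["finger_gap"],4))
E
python3 - <<'E'
from plan import *
delta(tgt(X[3],X[4],0,back=.1))
for y in(-8,0,8): print(y,ikslot(0,y/1000))
E
```

```text
d mm [202.2 260.4 -29.7] rot deg [ 13.49 -58.95 -23.36] t 0.7 F [0.1 1.4 0.4] gap 0.088
-8 [0.47823586 1.24852023]
0 [0.52281442 1.34958698]
8 [0.56387728 1.44455189]
```

```bash
python3 -m inch '[[0.06,0.012,0.018,0.002,0.9,-4,-1.6],[0.06,0.012,0.018,0.002,0.9,-4,-1.6],[0.06,0.012,0.018,0.002,0.9,-4,-1.6],[0.06,0.012,0.018,0.002,0.9,-4,-1.6],[0.06,0.012,0.018,0.002,0.9,-4,-1.6],[0.06,0.012,0.018,0.002,0.9,-4,-1.6],[0.06,0.012,0.018,0.002,0.9,-4,-1.6],[0.06,0.012,0.018,0.002,0.9,-4,-1.6]]'
python3 - <<'E'
from plan import *
delta(tgt(X[3],X[4],0,back=.1)); print(manip.state()["q"])
E
```

```text
time: 1.37
position: [0.3573, -0.396, 0.2643]
ee_rot: [-0.875, 0.635, -1.278]
ft_force: [0.7, 1.0, -0.2]
finger_gap: 0.0601
d mm [105.8 116.1 -46.3] rot deg [  6.24 -26.8  -10.39] t 1.37 F [ 0.7  1.  -0.2] gap 0.0601
[-1.34835663  0.18567598  1.87696809  0.6501533   1.10013112 -0.30569672]
```

```bash
python3 -m inch '[[0.04,0.013,0.0145,-0.004,0.75,-3.2,-1.25],[0.04,0.013,0.0145,-0.004,0.75,-3.2,-1.25],[0.04,0.013,0.0145,-0.004,0.75,-3.2,-1.25],[0.04,0.013,0.0145,-0.004,0.75,-3.2,-1.25],[0.04,0.013,0.0145,-0.004,0.75,-3.2,-1.25],[0.04,0.013,0.0145,-0.004,0.75,-3.2,-1.25],[0.04,0.013,0.0145,-0.004,0.75,-3.2,-1.25],[0.04,0.013,0.0145,-0.004,0.75,-3.2,-1.25],[0.04,0,0,0,0,0,0]]'
python3 - <<'E'
from plan import *
delta(tgt(X[3],X[4],0,back=.1)); print(manip.state()["q"])
for n in("wrist","scene"):
    im,d,K=shot(n,n+"1.png"); M,R,t=K; print(-R.T@t,R[2])
E
```

```text
time: 2.12
position: [0.4607, -0.2764, 0.2298]
ee_rot: [-0.428, 0.429, -1.517]
ft_force: [0.2, -0.6, -1.2]
finger_gap: 0.0402
d mm [  2.4  -3.5 -11.8] rot deg [-0.16 -1.37 -0.57] t 2.12 F [ 0.2 -0.6 -1.2] gap 0.0402
[-1.2777587   0.32025951  2.29483673  1.50182588  0.96527256 -0.93976185]
[ 0.38621218 -0.27742172  0.37107659] [ 0.66324469  0.01016052 -0.74833365]
[-0.06845517  0.65199553  0.75390074] [ 0.55610752 -0.61635751 -0.5575373 ]
```

View pics/wrist1.png

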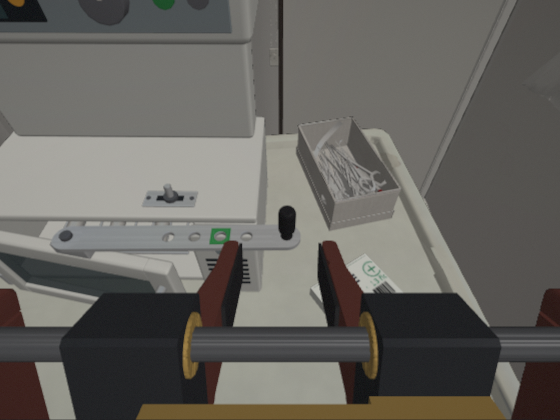

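View pics/scene1.png

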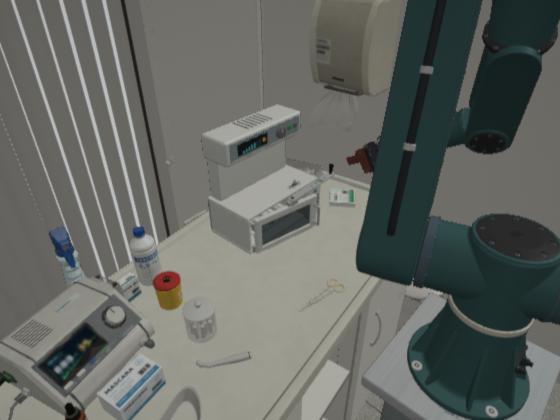

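Run:
```python
import cv2
a=cv2.imread("pics/wrist1.png")[170:270,40:310]; cv2.imwrite("pics/w1z.png",cv2.resize(a[:, :160],None,fx=5,fy=5,interpolation=3))
cv2.imwrite("pics/w1y.png",cv2.resize(a[:, 110:],None,fx=5,fy=5,interpolation=3))
```

```text
(no output)
```

View pics/w1z.png

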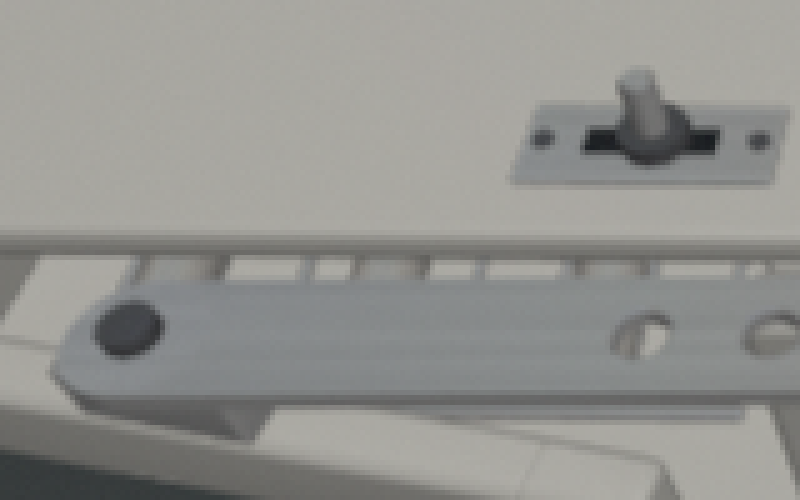

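View pics/w1y.png

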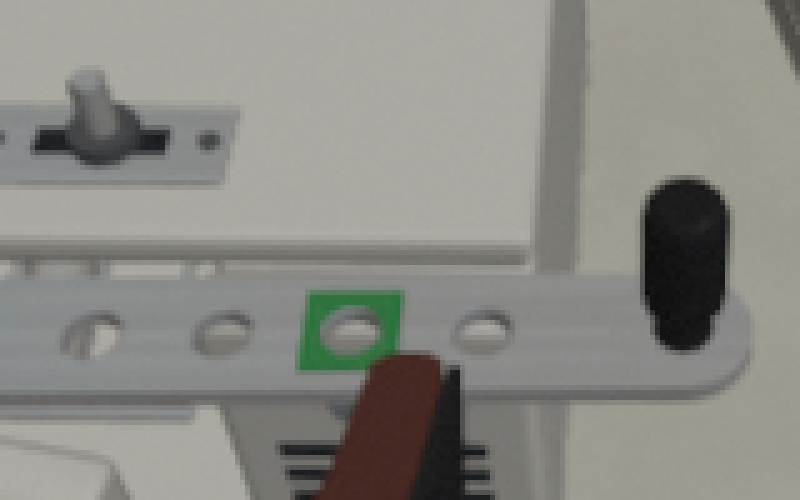

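```bash
cat > fit1.py <<'E'
from plan import *
def wfit(K,obs,x0,fixed=None):
    # obs list (kind,val,z,(u,v)); x=[Sx,Sy,psi,th,s,pegy]
    def res(x):
        S,R,P,b=pts(x); r=[]
        for k,v,zz,o in obs:
            p={"bar":lambda:P+v*b,"peg":lambda:np.array([0,x[5]]),"slot":lambda:np.array(v),"unit":lambda:np.array(v)-[-.083,-.065]}[k]()
            r.append(w2px(K,[*(S+R@p),zz])-np.array(o))
        return np.concatenate(r)
    f=least_squares(res,x0,loss="soft_l1"); return f.x,res(f.x).reshape(-1,2)
E
python3 - <<'E'
from fit1 import *
# calibration at pose of picture 1: arm is holding, so same now
K=cal("wrist")
A=lambda u,v:(40+(u+.5)/5-.5,170+(v+.5)/5-.5)
B=lambda u,v:(150+(u+.5)/5-.5,170+(v+.5)/5-.5)
obs=[("bar",.085,.141,B(91,336)),("bar",.107,.141,B(223,334)),("bar",.129,.141,B(351,331)),("bar",.151,.141,B(484,331)),("bar",0,.144,A(130,328)),("bar",.185,.174,B(686,208)),
("slot",(0,0),.134,A(651,139)),("unit",(-.105,-.15),.13,B(530,245)),("peg",0,.149,A(637,80))]
x,r=wfit(K,obs,[*X,0]); print(x.round(4)); print(r.round(1))
xx=x.copy(); print("knob w",knob(x[3],x[4],0,X=x)[0], "old",knob(X[3],X[4],0)[0])
for i in (0,1): print(px2z(K,*A((542,760)[i],(138,140)[i]),.134))
E
```

```text
[ 0.6046 -0.1712 -0.0064  0.186   0.2119 -0.0013]
[[ 0.2 -0.2]
 [-0.2  0. ]
 [ 0.2  0.5]
 [-0.5  0.3]
 [ 0.1 -0.1]
 [-0.2 -0.5]
 [-0.3 -0.4]
 [ 0.6 -0. ]
 [-0.   0.5]]
knob w [ 0.5546641  -0.28362733  0.165     ] old [ 0.55489985 -0.27994821  0.165     ]
[ 0.60411653 -0.15053057  0.134     ]
[ 0.60408625 -0.19271631  0.134     ]
```

```bash
sed -i 's/^X=.*/X=np.array([0.6046,-0.1712,-0.0064,0.186,0.2119]); PEG=-.0013/' plan.py
python3 - <<'E'
from plan import *
delta(tgt(X[3],X[4],0,up=.005,back=.0))
E
```

```text
d mm [ 88.8  -3.7 -61. ] rot deg [ 0.09 -1.48 -0.61] t 2.22 F [ 0.5 -0.2  0.2] gap 0.0399
```

```bash
python3 -m inch '[[0.04,0.002,-0.0037,-0.011,0.1,-1.5,-0.6],[0.04,0.014,0,-0.008,0,0,0],[0.04,0.014,0,-0.008,0,0,0],[0.04,0.014,0,-0.008,0,0,0],[0.04,0.014,0,-0.008,0,0,0],[0.04,0.012,0,-0.007,0,0,0],[0.04,0.011,0,-0.006,0,0,0],[0.04,0.0075,0,-0.0045,0,0,0],[0.04,0,0,0,0,0,0]]'
python3 - <<'E'
from plan import *
delta(tgt(X[3],X[4],0,up=.005)); print(manip.state()["q"])
im,d,K=shot("wrist","wrist2.png")
E
```

```text
time: 2.97
position: [0.5508, -0.2854, 0.1716]
ee_rot: [-0.411, 0.404, -1.533]
ft_force: [-0.2, 0.1, -0.6]
finger_gap: 0.0398
d mm [-1.4  1.8 -1.6] rot deg [ 0.24  0.19 -0.03] t 2.97 F [-0.2  0.1 -0.6] gap 0.0398
[-1.05265721  0.53249369  2.22862055  1.84978069  0.89986266 -1.15163329]
```

View pics/wrist2.png

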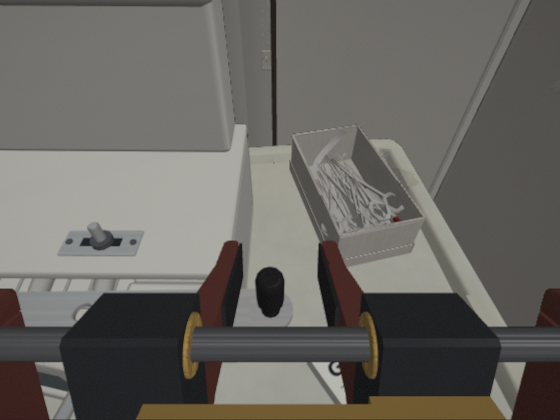

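```bash
python3 -m inch '[[0.04,0,0.004,-0.001,0,0,0],[0.012,0,0,0,0,0,0],[0.0,0,0,0,0,0,0],[0.0,0,0,0,0,0,0],[0.0,0,0,0,0,0,0],[0.0,0,0,0,0,0,0]]'
python3 - <<'E'
from plan import *
delta(tgt(X[3],X[4],0,up=.005)); 
im,d,K=shot("wrist","wrist3.png")
E
```

```text
time: 3.52
position: [0.5492, -0.2805, 0.1704]
ee_rot: [-0.41, 0.407, -1.534]
ft_force: [-0.5, -1.6, 0.5]
finger_gap: 0.013
d mm [ 0.2 -3.1 -0.4] rot deg [0.12 0.14 0.1 ] t 3.52 F [-0.5 -1.6  0.5] gap 0.013
```

View pics/wrist3.png

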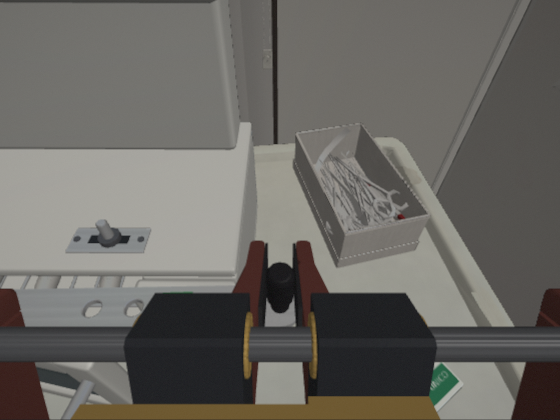

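```bash
sed -i 's/-0.1712,/-0.1681,/' plan.py
cat > seq.py <<'E'
from plan import *
def steps(wps,up=.005,yaw=0):
    T=[tgt(*w,up=up,yaw=yaw) for w in wps]
    for i in range(1,len(T)):
        d=T[i][0]-T[i-1][0]; r=(T[i][1]*T[i-1][1].inv()).as_rotvec(degrees=True)
        print(np.round(wps[i],3),(d*1000).round(1).tolist(),r.round(2).tolist(), "TCP",T[i][0].round(3))
E
python3 - <<'E'
from seq import *
th,s=ikslot(0,PEG); print(th,s)
print("lift"); steps([(X[3],X[4],l) for l in np.linspace(0,.25,6)])
print("move"); steps([(X[3]+(th-X[3])*f,X[4]+(s-X[4])*f,.25) for f in np.linspace(0,1,9)])
for f in np.linspace(0,1,9):
    t=X[3]+(th-X[3])*f; ss=X[4]+(s-X[4])*f; P=H+.13*door(t); b=door(t-ss); v=np.array([0,PEG])-P
    print(f, "along",v@b,"perp",v[0]*b[1]-v[1]*b[0])
E
```

```text
0.5158261369377454 1.333614874298034
lift
[0.186 0.212 0.05 ] [-0.0, 1.8, 9.2] [-2.86, -0.06, -0.0] TCP [ 0.549 -0.279  0.179]
[0.186 0.212 0.1  ] [-0.0, 2.2, 9.1] [-2.86, -0.06, 0.0] TCP [ 0.549 -0.276  0.188]
[0.186 0.212 0.15 ] [-0.1, 2.7, 9.0] [-2.86, -0.06, 0.0] TCP [ 0.549 -0.274  0.197]
[0.186 0.212 0.2  ] [-0.1, 3.1, 8.8] [-2.86, -0.06, -0.0] TCP [ 0.549 -0.271  0.206]
[0.186 0.212 0.25 ] [-0.1, 3.6, 8.7] [-2.86, -0.06, 0.0] TCP [ 0.549 -0.267  0.215]
move
[0.227 0.352 0.25 ] [11.7, 2.3, -0.1] [0.1, -1.4, 0.18] TCP [ 0.561 -0.265  0.215]
[0.268 0.492 0.25 ] [11.6, 4.2, -0.1] [0.23, -1.38, 0.18] TCP [ 0.572 -0.261  0.215]
[0.31  0.633 0.25 ] [11.3, 6.0, -0.1] [0.37, -1.35, 0.18] TCP [ 0.584 -0.255  0.214]
[0.351 0.773 0.25 ] [10.8, 7.8, -0.1] [0.5, -1.31, 0.18] TCP [ 0.594 -0.247  0.214]
[0.392 0.913 0.25 ] [10.2, 9.6, -0.1] [0.63, -1.25, 0.18] TCP [ 0.605 -0.237  0.214]
[0.433 1.053 0.25 ] [9.5, 11.2, -0.1] [0.75, -1.19, 0.18] TCP [ 0.614 -0.226  0.214]
[0.475 1.193 0.25 ] [8.6, 12.8, -0.1] [0.86, -1.11, 0.18] TCP [ 0.623 -0.213  0.214]
[0.516 1.334 0.25 ] [7.6, 14.3, -0.1] [0.97, -1.01, 0.18] TCP [ 0.63  -0.199  0.214]
0.0 along 0.07491710002572051 perp -0.052118162845397345
0.125 along 0.08144517068684475 perp -0.04952690036135625
0.25 along 0.08837629904538233 perp -0.04600968890142694
0.375 along 0.09556920505636368 perp -0.041437525450665265
0.5 along 0.10285792511779819 perp -0.03570360040035522
0.625 along 0.11005531220710604 perp -0.028727318281749348
0.75 along 0.11695714078229359 perp -0.020457770575129527
0.875 along 0.12334673165187979 perp -0.010876573918023658
1.0 along 0.1290000000029143 perp -4.824474153508618e-13
```

```bash
python3 -m inch '[[0,0,0.001,0.0046,-1.43,0,0],[0,0,0.001,0.0046,-1.43,0,0],[0,0,0.001,0.0046,-1.43,0,0],[0,0,0.0012,0.0045,-1.43,0,0],[0,0,0.0013,0.0045,-1.43,0,0],[0,0,0.0014,0.0045,-1.43,0,0],[0,0,0.0015,0.0044,-1.43,0,0],[0,0,0.0016,0.0044,-1.43,0,0],[0,0,0,0,0,0,0]]'
python3 - <<'E'
from plan import *
delta(tgt(X[3],X[4],.2,up=.005)); 
im,d,K=shot("wrist","wrist4.png")
E
```

```text
time: 4.32
position: [0.5496, -0.2698, 0.2077]
ee_rot: [-0.567, 0.251, -1.581]
ft_force: [-1.3, -2.4, 1.0]
finger_gap: 0.013
d mm [-0.3 -0.8 -1.6] rot deg [ 0.28 -0.    0.07] t 4.32 F [-1.3 -2.4  1. ] gap 0.013
```

View pics/wrist4.png

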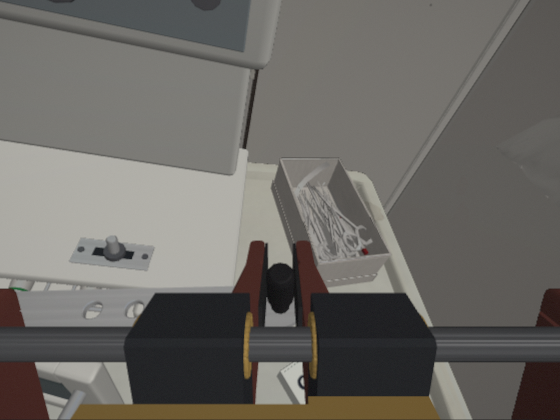

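Knob still centred between the fingers (280, 285), bar lifted. Now swing it back, drawing the door open.

Run:
```python
from seq import *
th,s=ikslot(0,PEG)
steps([(X[3]+(th-X[3])*f,X[4]+(s-X[4])*f,.2) for f in np.linspace(0,1,17)])
delta(tgt(th,s,.2,up=.005))
```

```text
[0.207 0.282 0.2  ] [6.0, 0.9, -0.1] [0.02, -0.56, 0.06] TCP [ 0.555 -0.27   0.206]
[0.227 0.352 0.2  ] [6.0, 1.4, -0.1] [0.05, -0.56, 0.06] TCP [ 0.561 -0.268  0.206]
[0.248 0.422 0.2  ] [6.0, 1.9, -0.1] [0.08, -0.56, 0.06] TCP [ 0.567 -0.266  0.206]
[0.268 0.492 0.2  ] [5.9, 2.4, -0.1] [0.11, -0.55, 0.06] TCP [ 0.573 -0.264  0.206]
[0.289 0.562 0.2  ] [5.8, 2.8, -0.0] [0.14, -0.55, 0.06] TCP [ 0.579 -0.261  0.206]
[0.31  0.633 0.2  ] [5.7, 3.3, -0.0] [0.16, -0.54, 0.06] TCP [ 0.585 -0.258  0.206]
[0.33  0.703 0.2  ] [5.6, 3.8, -0.0] [0.19, -0.53, 0.06] TCP [ 0.59  -0.254  0.206]
[0.351 0.773 0.2  ] [5.5, 4.2, -0.0] [0.21, -0.52, 0.06] TCP [ 0.596 -0.25   0.206]
[0.372 0.843 0.2  ] [5.3, 4.7, -0.0] [0.24, -0.51, 0.06] TCP [ 0.601 -0.245  0.206]
[0.392 0.913 0.2  ] [5.2, 5.1, -0.0] [0.26, -0.5, 0.06] TCP [ 0.606 -0.24   0.206]
[0.413 0.983 0.2  ] [5.0, 5.5, -0.0] [0.29, -0.48, 0.06] TCP [ 0.611 -0.235  0.206]
[0.433 1.053 0.2  ] [4.8, 5.9, -0.0] [0.31, -0.47, 0.06] TCP [ 0.616 -0.229  0.206]
[0.454 1.123 0.2  ] [4.6, 6.3, -0.0] [0.34, -0.45, 0.06] TCP [ 0.621 -0.222  0.206]
[0.475 1.193 0.2  ] [4.3, 6.7, -0.0] [0.36, -0.44, 0.06] TCP [ 0.625 -0.216  0.205]
[0.495 1.264 0.2  ] [4.1, 7.1, -0.0] [0.38, -0.42, 0.06] TCP [ 0.629 -0.209  0.205]
[0.516 1.334 0.2  ] [3.8, 7.4, -0.0] [0.4, -0.4, 0.06] TCP [ 0.633 -0.201  0.205]
d mm [83.3 68.8 -1.9] rot deg [ 3.74 -8.06  0.89] t 4.37 F [-0.6 -4.6  0.6] gap 0.0131
```

```bash
python3 -m inch '[[0,0.006,0.0009,0,0,-0.56,0.06],[0,0.006,0.0014,0,0.05,-0.56,0.06],[0,0.006,0.0019,0,0.08,-0.56,0.06],[0,0.0059,0.0024,0,0.11,-0.55,0.06],[0,0.0058,0.0028,0,0.14,-0.55,0.06],[0,0.0057,0.0033,0,0.16,-0.54,0.06],[0,0.0056,0.0038,0,0.19,-0.53,0.06],[0,0.0055,0.0042,0,0.21,-0.52,0.06],[0,0,0,0,0,0,0]]'
python3 - <<'E'
from plan import *
delta(tgt(.351,.773,.2,up=.005)); 
im,d,K=shot("wrist","wrist5.png")
im,d,K=shot("top","top5.png")
E
```

```text
time: 5.12
position: [0.5963, -0.2476, 0.2055]
ee_rot: [-0.491, 0.208, -1.584]
ft_force: [-0.4, -0.7, 0.9]
finger_gap: 0.0129
d mm [-0.3 -2.4  0.2] rot deg [ 0.02 -0.1  -0.09] t 5.12 F [-0.4 -0.7  0.9] gap 0.0129
```

View pics/wrist5.png

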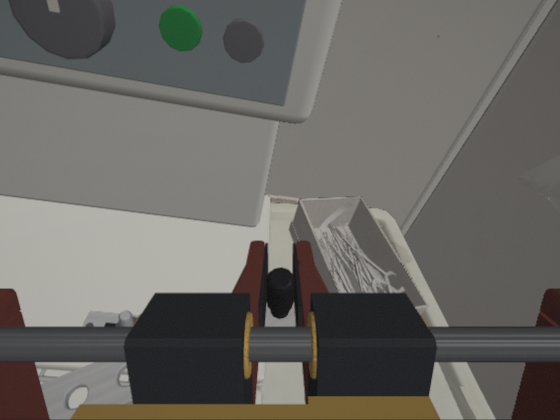

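View pics/top5.png

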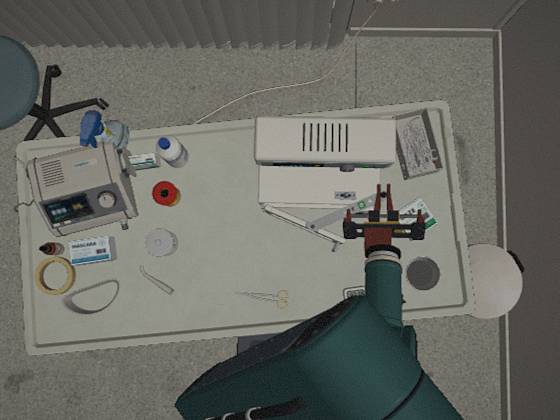

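```bash
python3 -m inch '[[0,0.0053,0.0037,0,0.24,-0.51,0.06],[0,0.0052,0.0045,0,0.26,-0.5,0.06],[0,0.005,0.0055,0,0.29,-0.48,0.06],[0,0.0048,0.0055,0,0.31,-0.47,0.06],[0,0.0046,0.006,0,0.34,-0.45,0.06],[0,0.0043,0.0067,0,0.36,-0.44,0.06],[0,0.0041,0.0068,0,0.38,-0.42,0.06],[0,0.0036,0.007,0,0.4,-0.4,0.06],[0,0,0,0,0,0,0],[0,0,0,0,0,0,0]]'
python3 - <<'E'
from plan import *
th,s=ikslot(0,PEG)
delta(tgt(th,s,.2,up=.005)); print(manip.state()["q"])
for n in ("wrist","top","scene"): im,d,K=shot(n,n+"6.png")
a=cv2.imread("pics/top6.png")[170:260,250:410]; cv2.imwrite("pics/t6z.png",cv2.resize(a,None,fx=5,fy=5,interpolation=3))
a=cv2.imread("pics/scene6.png")[130:250,230:380]; cv2.imwrite("pics/s6z.png",cv2.resize(a,None,fx=5,fy=5,interpolation=3))
E
```

```text
time: 6.05
position: [0.6326, -0.2022, 0.2056]
ee_rot: [-0.406, 0.193, -1.582]
ft_force: [-0.4, 0.5, 0.2]
finger_gap: 0.0133
d mm [ 0.3  1.  -0.2] rot deg [ 0.05 -0.15 -0.09] t 6.05 F [-0.4  0.5  0.2] gap 0.0133
[-0.73786093  0.56069638  2.28221206  2.36034224  0.97036707 -1.49471551]
```

View pics/t6z.png

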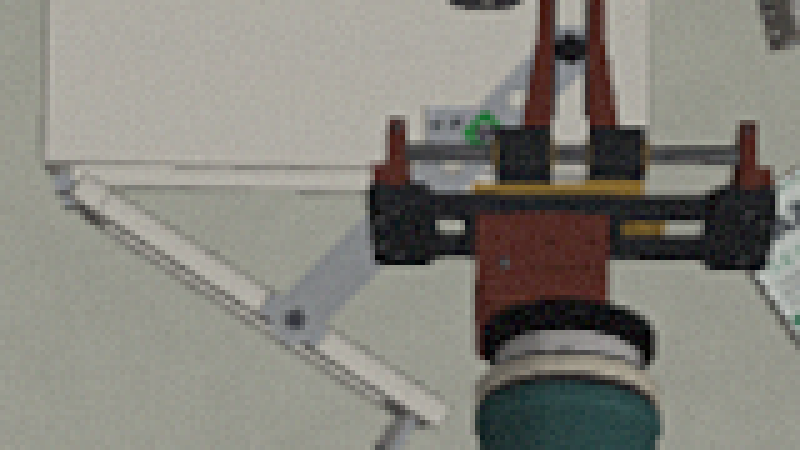

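View pics/s6z.png

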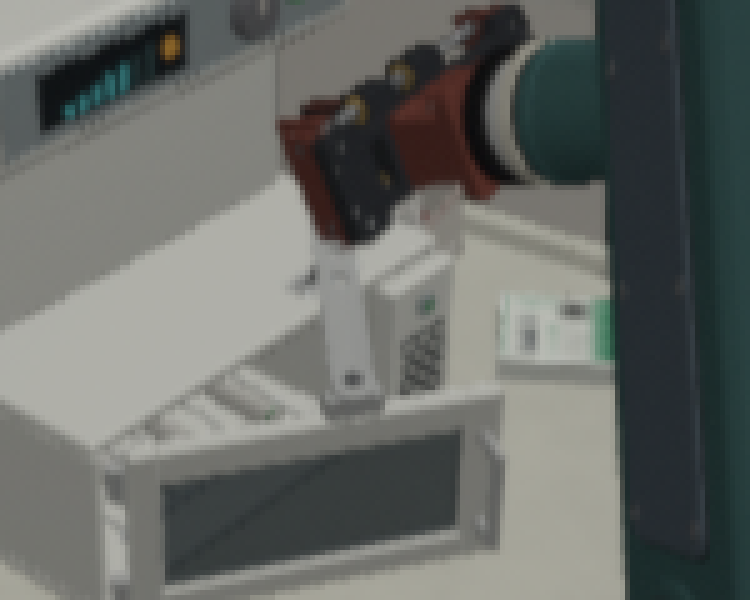

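View pics/wrist6.png

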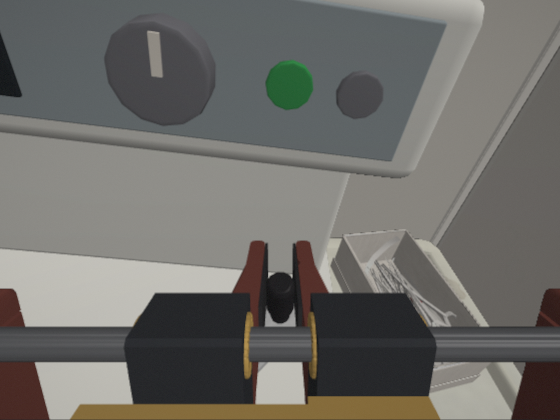

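Run:
```python
import cv2
for n,f in(("top0","t0p"),("top6","t6p")):
    a=cv2.imread(f"pics/{n}.png")[180:215,325:375]; cv2.imwrite(f"pics/{f}.png",cv2.resize(a,None,fx=14,fy=14,interpolation=2))
```

```text
(no output)
```

View pics/t0p.png

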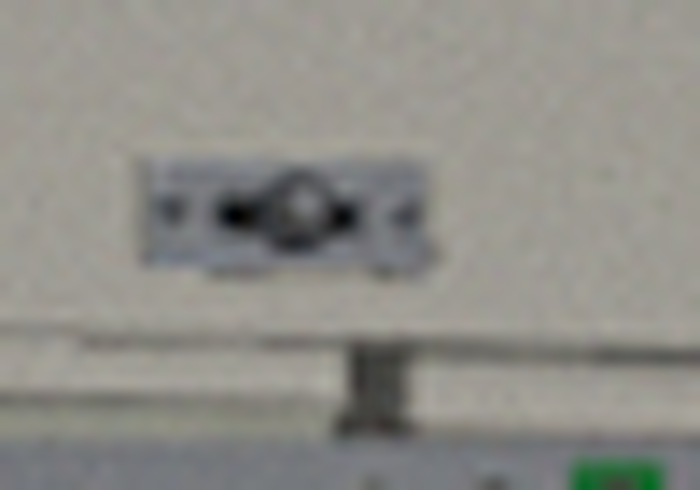

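View pics/t6p.png

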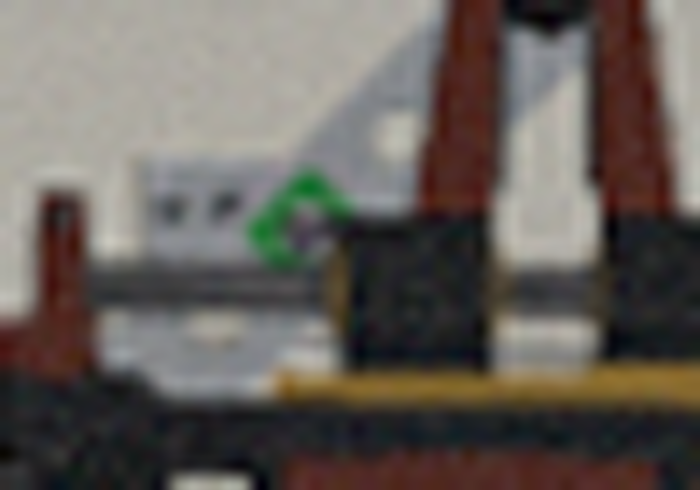

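Run:
```python
from plan import *
K=cal("top"); Z=lambda u,v:(325+(u+.5)/14-.5,180+(v+.5)/14-.5)
print("slot",px2z(K,*Z(288,211.5),.1335)[:2],"peg collar",px2z(K,*Z(297,210),.136)[:2],"pegtop",px2z(K,*Z(302,206),.149)[:2])
h=px2z(K,*Z(302,221),.141+.129*np.sin(.2))[:2]; print("hole",h)
S=px2z(K,*Z(288,211.5),.1335)[:2]
print("slot frame",rot(-X[2])@(h-S))
# model: hole at lam .2
b=.129*np.cos(.2)-.002*np.sin(.2)
th,s=ikslot(0,PEG); P=H+.13*door(th); print("model slot frame hole at lam .2", P+b*door(th-s))
k=[*Z(303,222)]
```

```text
slot [ 0.60611712 -0.16725846] peg collar [ 0.60608484 -0.16855822] pegtop [ 0.60512432 -0.16798419]
hole [ 0.60026139 -0.16603827]
slot frame [-0.00586342  0.00118268]
model slot frame hole at lam .2 [-0.00216611  0.00073014]
```

Run:
```python
from seq import *
a=ikslot(0,PEG); b=ikslot(.0037,PEG-.0004); print(a,b)
steps([(*a,.2),(*b,.2)]); steps([(*b,l) for l in (.2,.18,.16,.14,.12,.10,.08,.06,.04,.02,0)])
```

```text
[0.51582614 1.33361487] [0.49215965 1.32142245]
[0.492 1.321 0.2  ] [4.1, -0.0, -0.0] [0.1, -0.09, 0.01] TCP [ 0.637 -0.201  0.205]
[0.492 1.321 0.18 ] [0.9, -0.9, -3.4] [0.78, 0.84, 0.0] TCP [ 0.638 -0.202  0.202]
[0.492 1.321 0.16 ] [0.9, -0.8, -3.5] [0.78, 0.84, 0.0] TCP [ 0.639 -0.203  0.198]
[0.492 1.321 0.14 ] [0.8, -0.8, -3.5] [0.78, 0.84, -0.0] TCP [ 0.64  -0.204  0.195]
[0.492 1.321 0.12 ] [0.8, -0.7, -3.5] [0.78, 0.84, -0.0] TCP [ 0.64  -0.205  0.191]
[0.492 1.321 0.1  ] [0.7, -0.7, -3.5] [0.78, 0.84, 0.0] TCP [ 0.641 -0.205  0.188]
[0.492 1.321 0.08 ] [0.7, -0.6, -3.6] [0.78, 0.84, 0.0] TCP [ 0.642 -0.206  0.184]
[0.492 1.321 0.06 ] [0.6, -0.6, -3.6] [0.78, 0.84, -0.0] TCP [ 0.643 -0.206  0.181]
[0.492 1.321 0.04 ] [0.6, -0.5, -3.6] [0.78, 0.84, 0.0] TCP [ 0.643 -0.207  0.177]
[0.492 1.321 0.02 ] [0.5, -0.5, -3.6] [0.78, 0.84, -0.0] TCP [ 0.644 -0.207  0.174]
[0.492 1.321 0.   ] [0.5, -0.4, -3.6] [0.78, 0.84, -0.0] TCP [ 0.644 -0.208  0.17 ]
```

```bash
python3 -m inch '[[0,0.002,0,0,0,0,0],[0,0.0021,0,0,0,0,0],[0,0.0009,-0.0009,-0.0034,0.78,0.84,0],[0,0.0009,-0.0008,-0.0035,0.78,0.84,0],[0,0.0008,-0.0008,-0.0035,0.78,0.84,0],[0,0.0008,-0.0007,-0.0035,0.78,0.84,0],[0,0,0,0,0,0,0],[0,0,0,0,0,0,0]]'
python3 - <<'E'
from plan import *
delta(tgt(.4922,1.3214,.12,up=.005))
for n in ("wrist","top","scene"): im,d,K=shot(n,n+"7.png")
a=cv2.imread("pics/top7.png")[180:215,325:375]; cv2.imwrite(f"pics/t7p.png",cv2.resize(a,None,fx=14,fy=14,interpolation=2))
a=cv2.imread("pics/scene7.png")[160:215,270:345]; cv2.imwrite("pics/s7p.png",cv2.resize(a,None,fx=10,fy=10,interpolation=2))
E
```

```text
time: 6.87
position: [0.6406, -0.2074, 0.1929]
ee_rot: [-0.41, 0.278, -1.565]
ft_force: [-0.1, -1.1, -0.2]
finger_gap: 0.0128
d mm [-0.2  2.9 -1.4] rot deg [ 0.27 -0.09  0.02] t 6.87 F [-0.1 -1.1 -0.2] gap 0.0128
```

View pics/t7p.png

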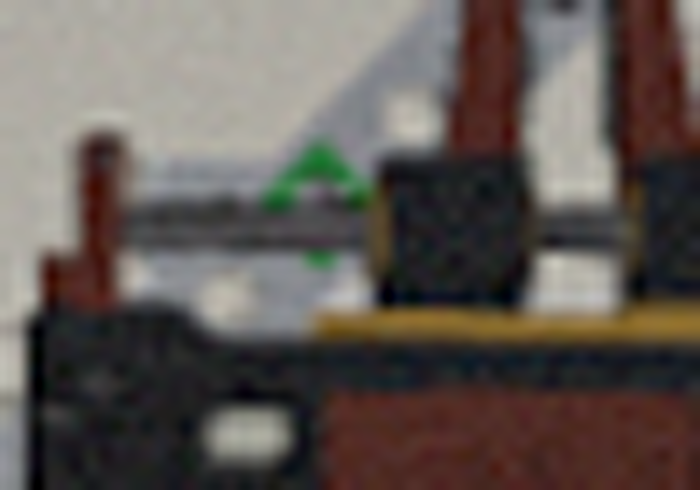

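View pics/s7p.png

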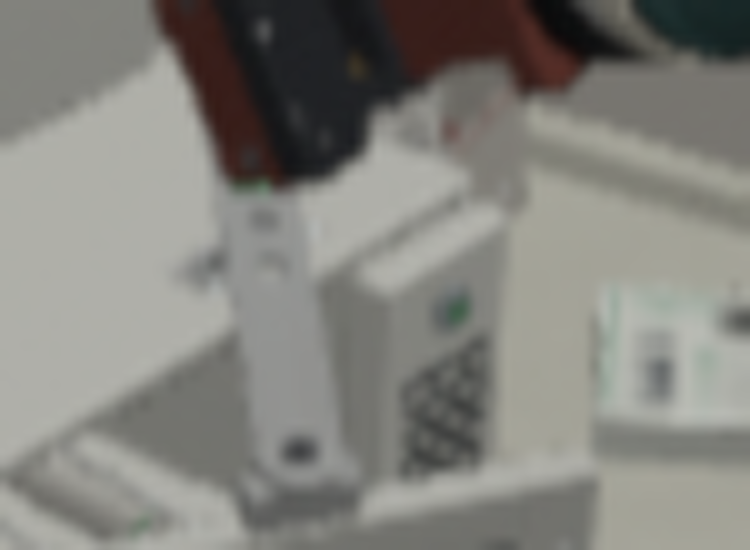

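View pics/wrist7.png

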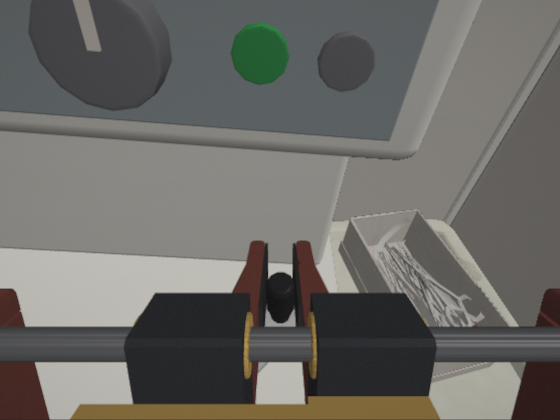

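```bash
cat >> plan.py <<'E'
def topcheck(u,v,lam):
    K=cal("top"); Z=lambda u,v:(325+(u+.5)/14-.5,180+(v+.5)/14-.5)
    S=px2z(K,*Z(288,211.5),.1335)[:2]; pg=px2z(K,*Z(297,210),.136)[:2]
    h=px2z(K,*Z(u,v),.141+.129*np.sin(lam))[:2]
    th,s=ikslot(0,PEG); P=H+.13*door(th); m=P+(.129*np.cos(lam)-.002*np.sin(lam))*door(th-s)
    h=rot(-X[2])@(h-S); print("hole slotframe mm",(h*1000).round(2),"want",(m*1000).round(2)); return h,m
E
python3 - <<'E'
from seq import *
h,m=topcheck(319,203,.127)
a=ikslot(0,PEG); b=ikslot(*(np.array([0,PEG])+m-h)); steps([(*a,.12),(*b,.12)])
s=manip.state(); print(s["position"])
E
```

```text
hole slotframe mm [-1.49 -2.73] want [-0.94 -0.42]
[0.525 1.361 0.12 ] [1.2, 3.0, -0.0] [0.09, -0.08, 0.01] TCP [ 0.638 -0.202  0.191]
[ 0.64033213 -0.20706456  0.19257961]
```

```bash
python3 -m inch '[[0,0.0010,0.0028,-0.0014,0,0,0],[0,0,0,0,0,0,0],[0,0,0,0,0,0,0]]'
python3 - <<'E'
from plan import *
delta(tgt(.4922,1.3214,.12,up=.005))
for n in ("top",): im,d,K=shot(n,n+"8.png")
a=cv2.imread("pics/top8.png")[180:215,325:375]; cv2.imwrite(f"pics/t8p.png",cv2.resize(a,None,fx=14,fy=14,interpolation=2))
delta(tgt(.4922,1.3214,.12,up=.005))
E
```

```text
time: 7.27
position: [0.6412, -0.2037, 0.1907]
ee_rot: [-0.41, 0.28, -1.564]
ft_force: [-1.1, -1.5, -0.5]
finger_gap: 0.0131
d mm [-0.7 -0.8  0.7] rot deg [ 0.19 -0.18 -0.02] t 7.27 F [-1.1 -1.5 -0.5] gap 0.0131
d mm [-0.7 -0.8  0.7] rot deg [ 0.18 -0.18 -0.02] t 7.32 F [-0.7 -0.5 -0.1] gap 0.0131
```

View pics/t8p.png

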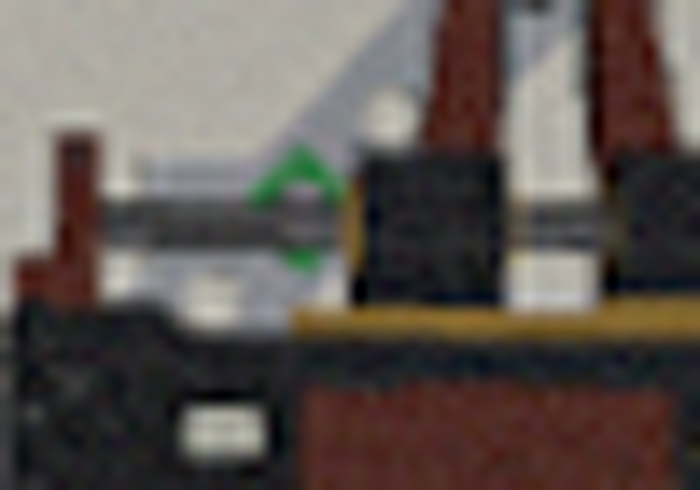

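Run:
```python
from seq import *
h,m=topcheck(302,206.5,.12)
a=ikslot(0,PEG); b=ikslot(*(np.array([0,PEG])+m-h)); steps([(*a,.12),(*b,.12)])
K=cal("top"); Z=lambda u,v:(325+(u+.5)/14-.5,180+(v+.5)/14-.5)
# direct: where peg top (z .149) was seen in top0 vs hole bottom at  z
for z in(.155,.157): print(z,px2z(K,*Z(302,206.5),z));
```

```text
hole slotframe mm [-2.04  0.09] want [-0.85 -0.5 ]
[0.506 1.324 0.12 ] [1.2, -0.6, -0.0] [0.0, -0.0, 0.0] TCP [ 0.638 -0.205  0.191]
0.155 [ 0.60426176 -0.16731777  0.155     ]
0.157 [ 0.60400338 -0.16709549  0.157     ]
```

Shift +1.2, −0.6 mm and go down in small steps, watching the force.

```bash
python3 -m inch '[[0,0.0012,-0.0006,0,0,0,0],[0,0.0007,-0.0007,-0.0035,0.78,0.84,0],[0,0,0,0,0,0,0],[0,0.0007,-0.0006,-0.0036,0.78,0.84,0],[0,0,0,0,0,0,0]]';python3 -m inch '[[0,0.0006,-0.0006,-0.0036,0.78,0.84,0],[0,0,0,0,0,0,0],[0,0,0,0,0,0,0]]'
python3 - <<'E'
from plan import *
delta(tgt(.4922,1.3214,.06,up=.005))
for n in ("top","scene"): im,d,K=shot(n,n+"9.png")
a=cv2.imread("pics/top9.png")[180:215,325:375]; cv2.imwrite(f"pics/t9p.png",cv2.resize(a,None,fx=14,fy=14,interpolation=2))
a=cv2.imread("pics/scene9.png")[160:215,270:345]; cv2.imwrite("pics/s9p.png",cv2.resize(a,None,fx=10,fy=10,interpolation=2))
E
```

```text
time: 7.73
position: [0.6441, -0.2061, 0.1839]
ee_rot: [-0.412, 0.323, -1.554]
ft_force: [-1.2, -1.3, 0.2]
finger_gap: 0.0134
time: 7.98
position: [0.6446, -0.2066, 0.1805]
ee_rot: [-0.413, 0.343, -1.549]
ft_force: [-0.2, -1.9, -0.3]
finger_gap: 0.013
d mm [-2.1  0.1  0.3] rot deg [ 0.26 -0.11 -0.03] t 7.98 F [-0.2 -1.9 -0.3] gap 0.013
```

View pics/t9p.png

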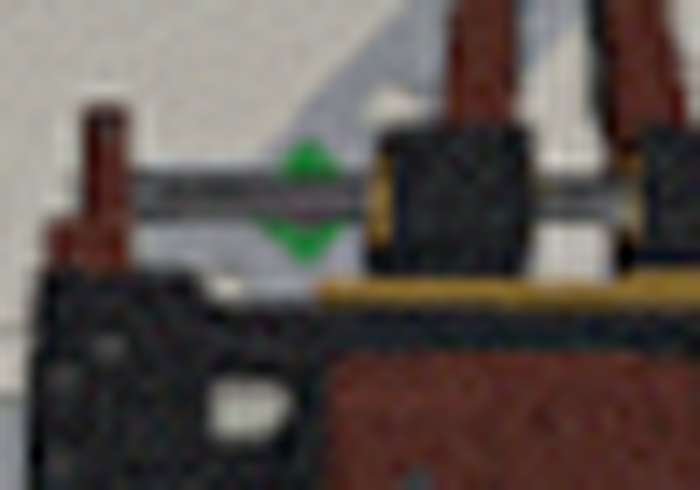

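View pics/s9p.png

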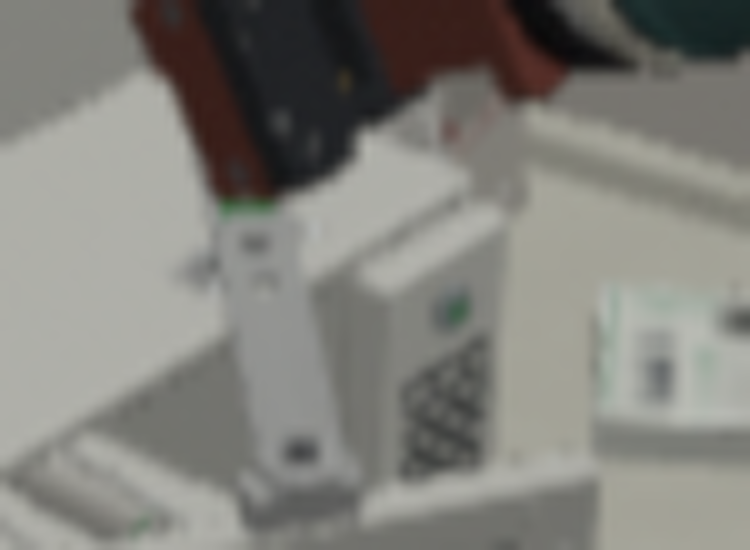

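```bash
python3 -m inch '[[0,0.0006,-0.0005,-0.0036,0.78,0.84,0],[0,0,0,0,0,0,0],[0,0.0005,-0.0005,-0.0036,0.78,0.84,0],[0,0,0,0,0,0,0]]'; python3 -m inch '[[0,0.0005,-0.0004,-0.0036,0.78,0.84,0],[0,0,0,0,0,0,0],[0,0,0,0,0,0,0]]'
python3 - <<'E'
from plan import *
delta(tgt(.4922,1.3214,.0,up=.005))
for n in ("top","wrist"): im,d,K=shot(n,n+"10.png")
a=cv2.imread("pics/top10.png")[180:215,325:375]; cv2.imwrite(f"pics/t10p.png",cv2.resize(a,None,fx=14,fy=14,interpolation=2))
E
```

```text
time: 8.42
position: [0.6456, -0.2076, 0.173]
ee_rot: [-0.415, 0.388, -1.537]
ft_force: [-1.3, -0.9, -0.8]
finger_gap: 0.0129
time: 8.67
position: [0.6463, -0.2079, 0.1699]
ee_rot: [-0.415, 0.408, -1.532]
ft_force: [-0.5, -1.5, 0.7]
finger_gap: 0.013
d mm [-2.2  0.   0.1] rot deg [ 0.26 -0.07 -0.05] t 8.67 F [-0.5 -1.5  0.7] gap 0.013
```

View pics/t10p.png

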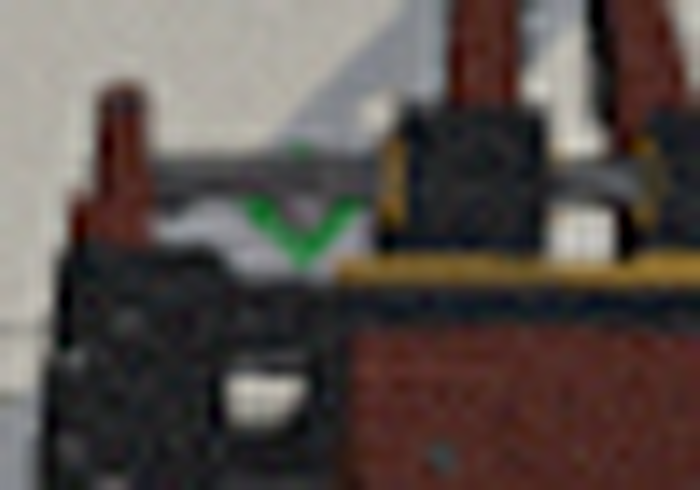

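View pics/wrist10.png

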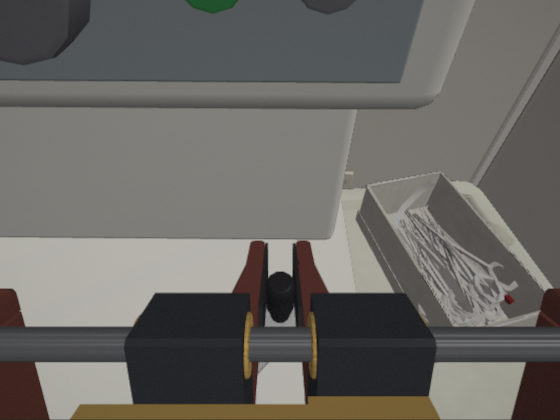

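```bash
python3 -m inch '[[0.022,0,0,0,0,0,0],[0.034,0,0,0,0,0,0],[0.034,0,0,0,0,0,0],[0.034,0,0,0,0,0,0]]'
python3 - <<'E'
from plan import *
topcheck(303,206,0)
for n in ("wrist",): im,d,K=shot(n,n+"11.png")
E
```

```text
time: 9.1
position: [0.6459, -0.2077, 0.1693]
ee_rot: [-0.416, 0.41, -1.531]
ft_force: [1.2, 0.1, -0.2]
finger_gap: 0.0329
hole slotframe mm [ 0.06 -1.79] want [-0.  -1.3]
```

View pics/wrist11.png

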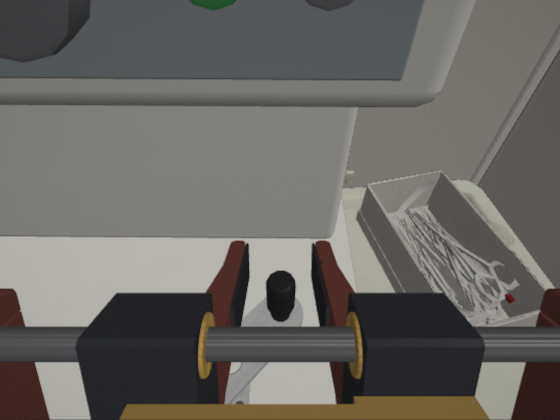

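```bash
python3 -m inch '[[0.034,-0.006,0,0.0035,0,0,0],[0.034,-0.012,0,0.007,0,0,0],[0.034,-0.014,0,0.008,0,0,0],[0.034,-0.014,0,0.008,0,0,0],[0.034,-0.014,0,0.008,0,0,0],[0.034,-0.014,0,0.008,0,0,0],[0.034,-0.014,0,0.008,0,0,0],[0.034,-0.014,0,0.008,0,0,0],[0.034,0,0,0,0,0,0]]'
python3 - <<'E'
from plan import *
for n in ("wrist","top","scene"): im,d,K=shot(n,n+"12.png")
a=cv2.imread("pics/wrist12.png")[180:330,40:360]; cv2.imwrite("pics/w12z.png",cv2.resize(a,None,fx=2.5,fy=2.5,interpolation=2))
a=cv2.imread("pics/scene12.png")[150:225,260:345]; cv2.imwrite("pics/s12p.png",cv2.resize(a,None,fx=8,fy=8,interpolation=2))
E
```

```text
time: 9.9
position: [0.5422, -0.2074, 0.2289]
ee_rot: [-0.415, 0.41, -1.532]
ft_force: [0.8, -0.2, 0.9]
finger_gap: 0.0338
```

View pics/wrist12.png

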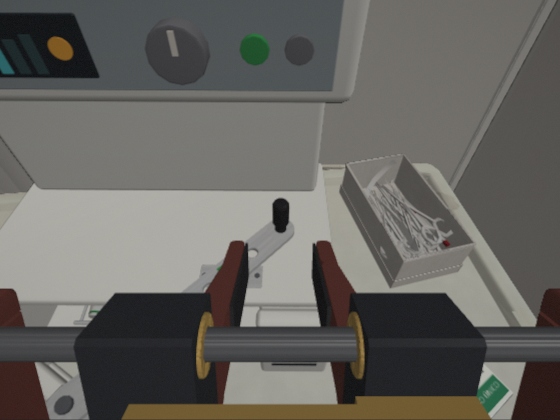

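View pics/w12z.png

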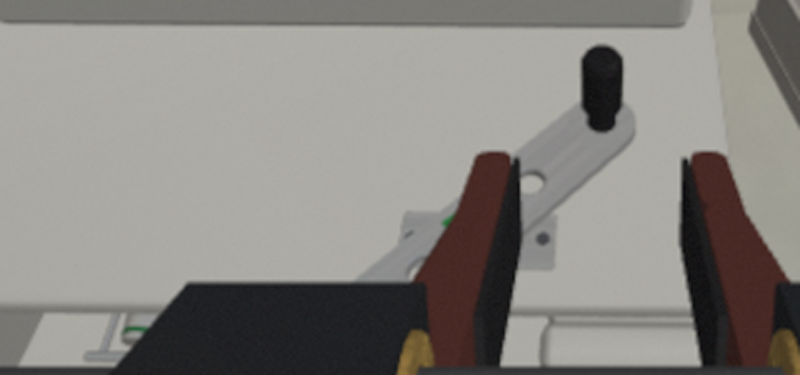

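View pics/s12p.png

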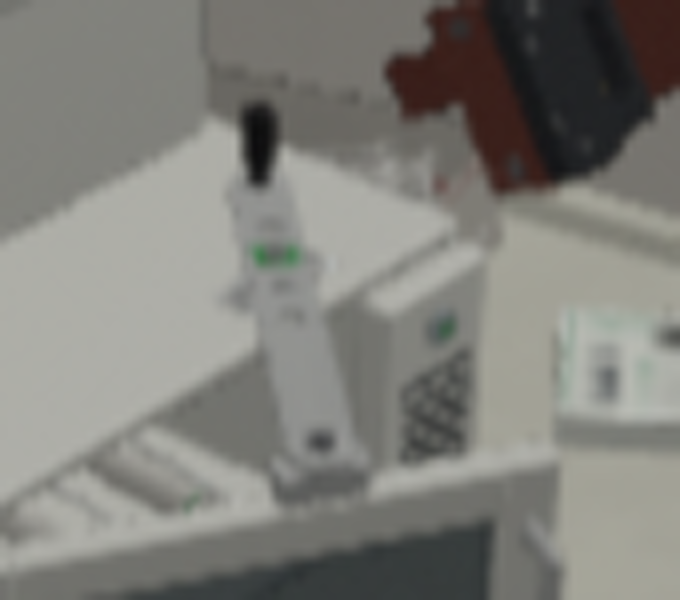

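```bash
python3 -m inch '[[0.034,-0.008,-0.008,0.008,0,0,0],[0.034,-0.008,-0.01,0.008,0,0,0],[0.034,-0.008,-0.012,0.008,0,0,0],[0.034,-0.008,-0.012,0.008,0,0,0],[0.034,-0.008,-0.012,0.008,0,0,0],[0.034,-0.005,-0.012,0.005,0,0,0],[0.034,0,0,0,0,0,0],[0.034,0,0,0,0,0,0]]'
python3 - <<'E'
from plan import *
for n in ("wrist","top"): im,d,K=shot(n,n+"13.png")
a=cv2.imread("pics/wrist13.png")[170:270,120:280]; cv2.imwrite("pics/w13z.png",cv2.resize(a,None,fx=5,fy=5,interpolation=2))
a=cv2.imread("pics/top13.png")[160:250,250:390]; cv2.imwrite("pics/t13z.png",cv2.resize(a,None,fx=5,fy=5,interpolation=2))
E
```

```text
time: 10.72
position: [0.4995, -0.2745, 0.2729]
ee_rot: [-0.416, 0.409, -1.532]
ft_force: [0.6, 0.4, 0.3]
finger_gap: 0.0339
```

View pics/wrist13.png

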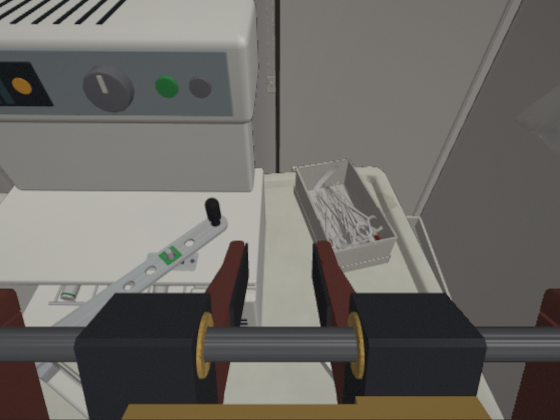

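View pics/w13z.png

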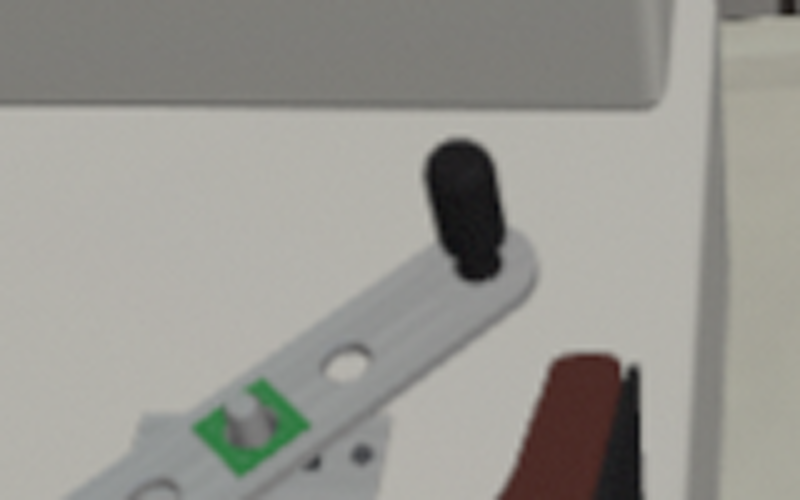

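View pics/t13z.png

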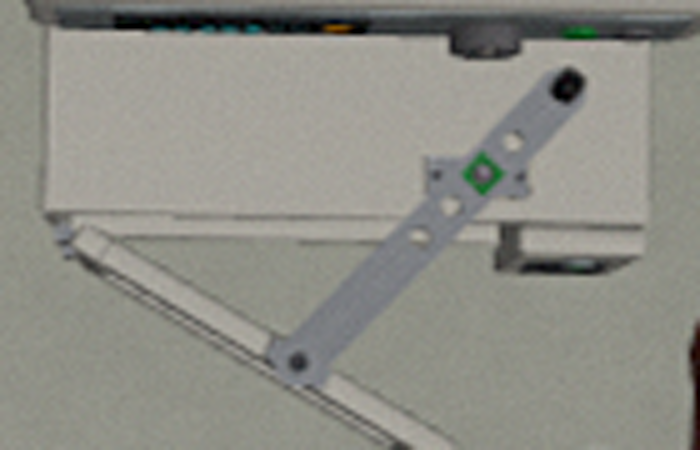

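```bash
python3 - <<'E'
from plan import *
im,d,K=shot("top","top14.png")
Z=lambda u,v:(250+(u+.5)/5-.5,160+(v+.5)/5-.5)
for nm,p in (("near pivot",(335,315)),("mid",(375,275)),("between",(497,158)),("near knob",(535,118)),("ledge",(300,120)),("ledge r",(610,180))):
    u,v=Z(*p); dd=np.median(d[int(round(v)):int(round(v))+2,int(round(u)):int(round(u))+2]); print(nm,px2w(K,u,v,dd).round(4))
print(manip.state()["time"])
for t in ("cotton_jar","sharps_pot","gauze_packet","steel_bowl","contra_angle"):
    r=manip.mark_of(t,"top"); print(t,[ (round(x["p"],2),np.round(np.array(x["position"])*[560,420],1).tolist()) for x in r[:1]])
E
python3 -c "
import cv2,numpy as np
a=cv2.imread('pics/top0.png').astype(int);b=cv2.imread('pics/top14.png').astype(int)
m=(abs(a-b).max(2)>40).astype(np.uint8);n,l,s,c=cv2.connectedComponentsWithStats(m)
print([x[:5].tolist() for x in s[1:] if x[4]>15])"
```

```text
near pivot [ 0.5353 -0.0974  0.1446]
mid [ 0.5552 -0.1167  0.1429]
between [ 0.6133 -0.1755  0.1444]
near knob [ 0.6335 -0.1941  0.143 ]
ledge [ 0.6324 -0.0797  0.1323]
ledge r [ 0.6051 -0.2326  0.1309]
10.8667
cotton_jar [(0.76, [164.5, 243.0])]
sharps_pot []
gauze_packet [(0.62, [407.9, 216.6])]
steel_bowl [(0.62, [419.7, 270.2])]
contra_angle [(0.71, [155.8, 283.1])]
[[359, 173, 8, 8, 46], [344, 190, 7, 7, 18], [340, 194, 7, 5, 16], [265, 209, 49, 12, 103], [349, 212, 27, 8, 85], [390, 212, 8, 7, 41], [317, 221, 31, 17, 81], [288, 223, 181, 197, 10117], [326, 248, 11, 12, 31], [487, 326, 73, 94, 2956], [535, 333, 13, 8, 50], [521, 359, 8, 20, 38], [199, 369, 21, 51, 385], [369, 394, 24, 25, 108], [375, 403, 8, 8, 16], [224, 409, 14, 11, 55]]
```

```bash
python3 -c "
from cell import manip
print(manip.finish_job())"
```

```text
the job is handed in; nothing more can be done
None
```

The door is now held ajar: the green-marked hole of the stay sits fully over the peg, the gripper has let go, and the job was handed in at about 10.9 s. No verdict was reported. I gripped the stay's knob with the tool tilted 30° below level to stay clear of the control head. I then raised the stay about 0.2 rad, swung it back while drawing the door open, corrected the hole's position by a few mm, and lowered it.

**Last checks**
- **Hole on peg:** after I backed the arm away, the wrist and top pictures both show the peg standing up through the green-marked hole. Measured just before letting go, the hole was about 0.1 mm off the slot's line and 1.8 mm from its middle.
- **Stay fully down:** depth readings along the bar are even, 143 to 145 mm from pivot to knob. That is about 2 mm above the expected 141 mm; the ledge reads 1 to 2 mm high too.
- **Door angle:** the geometry gives about 0.5 rad, inside the allowed range. I did not measure it separately.
- **Bystanders:** comparing the first and last top pictures shows only the arm, stay and door changed. The detector missed the sharps pot in the last picture, so that one rests on the picture comparison alone.
- **Robot clear:** the arm was well clear of the unit and the wrist force read near zero.

**Disagreements:** the wrist camera placed the knob about 3 mm off sideways from where the grasp found it. The slot's position also differed by about 2 mm between the wrist and top cameras. I corrected both before lowering the stay.

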